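Put both cap wrenches home in the keyed cutout tray

TASK

Put the two metal cap wrenches away in the grey tray, each flat and fully home on the floor of the cutout that matches its outline, then let go. A steel stud in one end of each cutout has to enter a blind pocket hidden under one end of its wrench: if a wrench will not go all the way down by feel, lift it, turn it half round and press it in again. Leave the tube rack, the jar and the well plates where they are.

Things in the scene. Friction and masses are not known exactly. Their poses are not given: they have to be found in the camera images.
- tool_a_center (a point): Wrench A, loose, aluminium, 150 mm long, 16 thick: octagon heads 44 across flats, centred 53 either side of the middle, waist 16 wide. On it an upright black grip 60 long (lengthwise), 16 wide, from 16 to 46 mm above the underside. Lies flat, 0.2-0.4 kg. Point: 23 mm above its underside; x lengthwise, z up. A blind pocket (22 across, 11 deep) is under ONE head, not told which, unseen from above.
- tool_b_center (a point): Wrench B, loose, aluminium, 130 mm long, 16 thick: square middle 50 x 50 with an arm 30 wide, 40 long at either side. Same grip as A (60 x 16 mm, lengthwise, 16 to 46 mm above the underside). Lies flat, 0.2-0.4 kg. Point: 23 mm above its underside; x lengthwise, z up. A blind pocket (22 x 20, 11 deep) is under ONE arm, 48 mm from the middle, not told which, unseen from above.
- recess_a (a point): Middle of the floor of the cutout for wrench A (octagon heads). The wrench's outline with 2 mm spare all round, straight walls 16 mm deep; a wrench fully home is level with the tray's top, its grip standing out above. x along the cutout, y across, z up. A stud (12 mm diameter, 9 high) stands 53 mm from the middle at ONE end, which changes and is not told; the other end has a flat blank.
- recess_b (a point): Middle of the floor of the cutout for wrench B (square middle, two arms), 95 mm beside the other, parallel. Same depth (16 mm), spare (2 mm all round) and axes. Its stud (12 mm diameter, 9 high) stands 48 mm from the middle at ONE end, which changes and is not told.
- tray: Grey plastic cutout tray, fixed, 210 x 200 x 22 mm, cutout floors 6 mm above the bench; origin at the centre of its underside, x along the cutouts, z up. A wrench the wrong way round enters 7 mm and stops on the stud, 9 mm too high; one that is off the outline stops on the tray's top, 16 mm too high.
- tube_rack: Bystander: yellow tube rack with small capped tubes, 100 x 180 x 58 mm, loose; origin at the centre of its underside.
- jar: Bystander: amber jar, 68 mm in diameter and 100 mm high, loose; origin at the centre of its underside.
- well_plates: Bystander: stack of two white well plates, 89 x 128 x 31 mm, loose; origin at the centre of its underside.
There are look-alikes about, which are no part of the job. What is shaped like the part that bears tool_a_center but blue is not meant.

How it is judged:
At the end, for the whole second after the job is handed in: Each wrench lies in its own cutout, its centre within 6 mm (horizontally) of the cutout's middle, down on the floor to within 2.5 mm, level within 0.04 rad, at rest and released (z of tool_a_center in the frame of recess_a below 0.0255 m and horizontal distance between tool_a_center and recess_a below 0.006 m and angle between each of tool_a_center, tool_b_center's own z axis and vertical below 0.04 rad and z of tool_b_center in the frame of recess_b below 0.0255 m and horizontal distance between tool_b_center and recess_b below 0.006 m and linear speed of each of tool_a, tool_b below 0.02 m/s); the robot touches nothing.
It fails at once if the tube rack is moved more than 25 mm (distance of tube_rack from where it was at the start of the episode above 0.025 m).
It fails at once if the jar is moved more than 25 mm (distance of jar from where it was at the start of the episode above 0.025 m).
It fails at once if the well plates are moved more than 25 mm (distance of well_plates from where it was at the start of the episode above 0.025 m).
It also fails if it takes over 70 s, if anything falls off the work surface, if the arm or the gripper's body presses on something with over 40 N, if the wrist force passes 120 N, or if a joint passes its speed limit or range.

ROBOT

A 6-joint arm with a two-finger parallel gripper is mounted at the origin on the work surface. World frame = base frame: x ahead of the robot, y to its left, z up, the work surface at z = 0. Lengths are in m, angles in rad, forces in N, time in s.
With the tool pointing down it reaches from about 0.25 to 0.8 m from the base axis. Payload 3.9 kg.
Tool frame: the origin (TCP) lies at the very end of the fingers, on their centre line; the grasp point (between the pads) lies 19 mm behind it; z points along the fingers, y is the direction in which the jaws open and shut (so a half turn about z gives the same grasp; the last joint's range is limited). The gripper opens to 85 mm and grips with 20 to 120 N. Pads are 22 mm wide; open, the fingers measure 114 mm over their backs; the gripper's body (76 mm by 85 mm) begins 54 mm behind the grasp point. The pads swing forward as they close: fully open they stand 13 mm farther back than shut.
Start: joints at [1.141, 0.26, -0.138, 1.173, 0, 1.571], TCP at [0.219, 0.477, 0.202] pointing down, gripper open.
Joint ranges: [-2.78, 2.78], [-0.83, 1.72], [-1.28, 1.37], [-1.9, 2.12], [-1.57, 1.48], [-3.14, 3.14]. Speed limits (rad/s): [2.57, 2.57, 3.14, 3.14, 3.14, 3.14].

INTERFACE

Orientations are given as a unit quaternion [w, x, y, z].
In Python, from cell import observe, cams, order gives the robot as it stands.
- The arm moves only by the shell command python3 -m crank 'ROWS' [OPENING] [FORCE]. ROWS is JSON, one flat list of numbers, 6 for each row, row after row: the shift along the tool's x, y, z in cm, then the turn, a rotation vector about the tool's x, y, z in degrees. In form: [x, y, z, ax, ay, az, x, y, z, ax, ay, az, ...]. A call has 1 to 12 rows; each row is the pose to reach, as a shift and turn from the pose measured when the call began, along the tool's axes at that moment; what a row does not reach only later rows make up. A row lasts 1/8 s, in which the tool goes at most 62.5 mm and 10.7 degrees, less where a joint would pass 70% of its speed; a pose out of reach is approached as far as the arm can. A call with a gripper value outside its range is refused whole. OPENING is the gripper's target within -1 to 1 (shut at 1, half-way at 0, fully open at -1), set as the call begins (- or left out, the last holds). The fingers move at their own pace and stop on an object; FORCE is the grip in N (left out, the last holds). Time passes only in rows, so rows that repeat a pose let the fingers close. It gives the time, the measured TCP pose, the force and the opening at its end, in the units of the state.
- observe(): the state, without advancing time (a new reading comes with each control period).
- cams.camera(name): name is "scene" or "top" or "wrist"; returns the picture (384x512x3 uint8, red, green, blue); there is no depth.
- cams.get_calibration(name): a dict with "camera_matrix" (3x3 intrinsics, pixels), "rvec" (rotation vector, rad) and "tvec" (3), from world to camera coordinates, as OpenCV has them. Camera axes: x right, y down, z forward; pixel columns grow to the right and rows downward; lengths in m; the calibration is good to about 2 mm. A picture is of the moment at which its call begins: read the wrist's pose just before it. get_calibration takes no time and is no camera call; for the wrist camera it gives the pose at the moment of the call.
- order.job_done(): hands the job in, once; it reports no verdict.
The state is a dict: "clock": time; "q": joint angles; "joint_vel": joint speeds; "joint_efforts": joint torques, N m; "tool_pos": TCP position; "eef_rot": TCP orientation; "force": force on the tool from outside, world axes, zero at the start; "moment": the same for the moment, N m; "opening": finger opening in m.
Only numpy, scipy, OpenCV 4.12 (cv2) and the standard library are available. Lean on these libraries where they do the work, as an engineer would, in place of code of your own. Each camera call takes 0.05 s, during which the arm holds its last target. There are 200 camera calls.

## Working session

There is one attempt and no reset: what is moved stays moved. The work goes in short steps, Python scripts to look and compute and a shell command to move; the robot and the scene stay as the last step left them, time stands still between calls to the robot, and variables do not carry over. Pictures are saved under pics/ and viewed, about 8 in all and at most 12, crops included, and the job is handed in when it is done.

```bash
mkdir -p pics; ls; python3 - <<'E'
from cell import observe,cams
import cv2
print(observe())
for n in ("top","scene"):
    im=cams.camera(n); cv2.imwrite(f"pics/{n}0.png",cv2.cvtColor(im,cv2.COLOR_RGB2BGR))
    c=cams.get_calibration(n); print(n,c)
E
```

```text
pics
{'clock': 0.0, 'q': array([ 1.14099855e+00,  2.60682618e-01, -1.39398989e-01,  1.17268493e+00,
       -3.32096124e-06,  1.57076351e+00]), 'joint_vel': array([-0.00165984, -0.00190279,  0.00011764,  0.00063333,  0.00097088,
        0.00122152]), 'joint_efforts': array([ 1.22765228e-03, -4.05683184e+01,  2.53920203e+01,  1.88950711e-02,
        1.02960166e-04,  7.69704769e-06]), 'tool_pos': array([0.21845052, 0.47657187, 0.20145437]), 'eef_rot': array([-2.08465761e-04,  2.13232505e-01,  9.77000987e-01, -9.62796003e-04]), 'force': array([ 0.56785664,  0.92349558, -0.42608611]), 'moment': array([-0.00135819, -0.00190335,  0.04496869]), 'opening': 0.0852342928542572}
top {'camera_matrix': array([[418.73747662,   0.        , 251.26582929],
       [  0.        , 418.73747662, 193.27192073],
       [  0.        ,   0.        ,   1.        ]]), 'rvec': array([ 2.16481164, -2.14498606,  0.13778295]), 'tvec': array([0.05200682, 0.61488968, 1.28056472])}
scene {'camera_matrix': array([[453.69799954,   0.        , 261.73020111],
       [  0.        , 453.69799954, 188.07035263],
       [  0.        ,   0.        ,   1.        ]]), 'rvec': array([ 2.48331138,  0.8058435 , -0.20902047]), 'tvec': array([-0.51004488, -0.25379031,  1.2863304 ])}
```

View pics/top0.png

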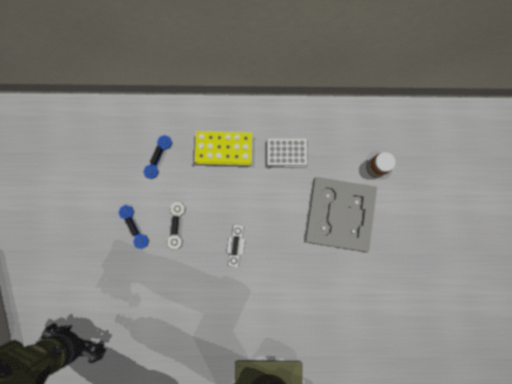

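View pics/scene0.png

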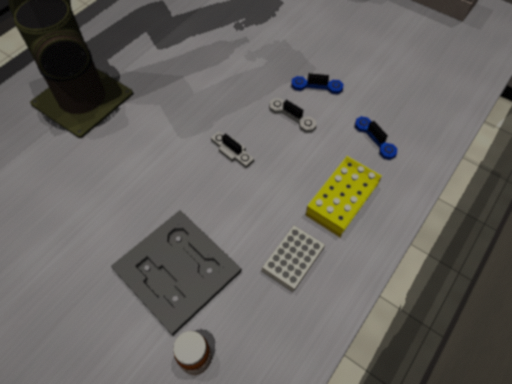

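Candidates for wrench A: metal one at top-image (176,226), blue look-alikes at (158,157) and (133,227). By the description A is the metal one; B is at (236,246). The tray is at (341,214), with the octagon cutout on the left (~328,212) and the B cutout on the right (~357,216). Next, one close crop of each.

```bash
python3 - <<'E'
import cv2,numpy as np
im=cv2.imread("pics/top0.png")
a=cv2.resize(im[192:272,155:255],None,fx=7,fy=7,interpolation=cv2.INTER_CUBIC)
b=cv2.resize(im[172:257,300:400],None,fx=7,fy=7,interpolation=cv2.INTER_CUBIC)
for c,x0,y0 in((a,155,192),(b,300,172)):
    for k in range(0,100,10):
        cv2.putText(c,str(x0+k),(k*7,10),0,.35,(0,0,255)); cv2.line(c,(k*7,0),(k*7,600),(0,0,255) if 0 else (90,90,200),1)
        cv2.putText(c,str(y0+k),(0,k*7+10),0,.35,(0,0,255)); cv2.line(c,(0,k*7),(700,k*7),(90,90,200),1)
cv2.imwrite("pics/ca.png",a);cv2.imwrite("pics/cb.png",b)
E
```

```text
(no output)
```

View pics/ca.png

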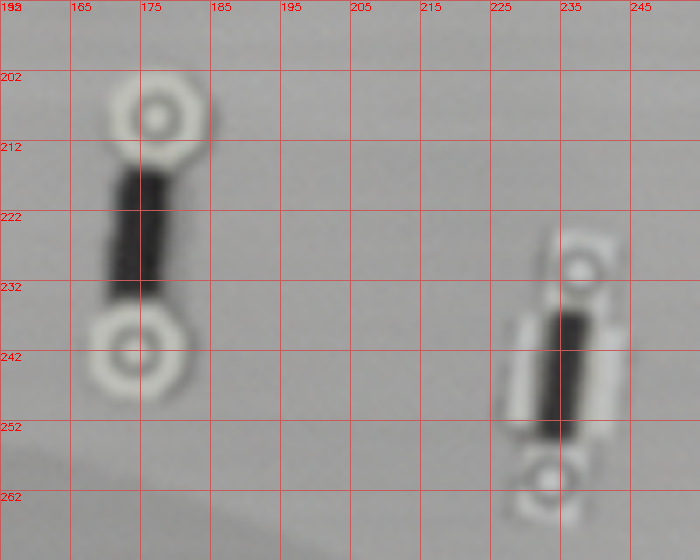

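View pics/cb.png

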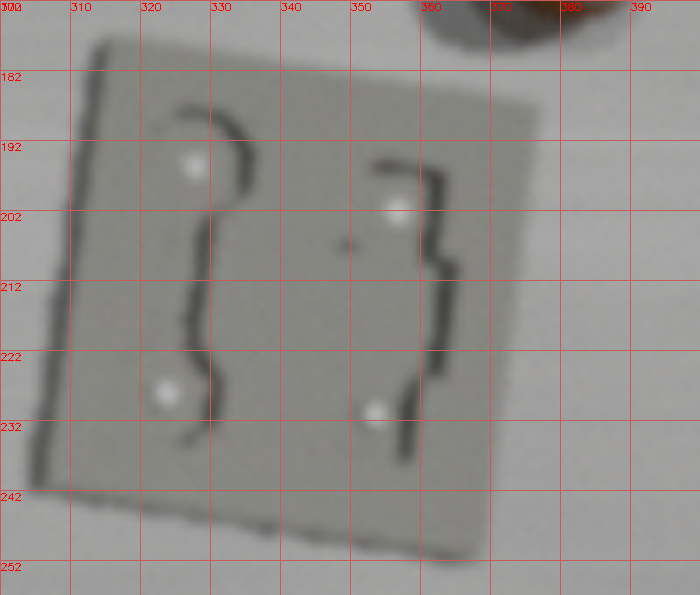

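```bash
cat > h.py <<'E'
import numpy as np, cv2
from scipy.spatial.transform import Rotation as R
from cell import observe, cams
def pose():
    s=observe(); w,x,y,z=s["eef_rot"]; return np.array(s["tool_pos"]),R.from_quat([x,y,z,w]),s
def ray(name,uv,z,cal=None):
    c=cal or cams.get_calibration(name); Rm=cv2.Rodrigues(c["rvec"])[0]; t=c["tvec"]
    d=Rm.T@np.linalg.inv(c["camera_matrix"])@np.array([*uv,1.]); o=-Rm.T@t
    return o+d*(z-o[2])/d[2]
def go(x,y,z,yaw):  # yaw (deg) of wrench axis = tool x (mod 180); prints shift cm, rotvec deg
    p,r,s=pose(); best=None
    for k in (0,180):
        a=np.radians(yaw+k); X=np.array([np.cos(a),np.sin(a),0]); Z=np.array([0,0,-1.])
        rt=R.from_matrix(np.c_[X,np.cross(Z,X),Z]); rv=np.degrees((r.inv()*rt).as_rotvec())
        print("shift",np.round(r.inv().apply(np.array([x,y,z])-p)*100,2),"rot",np.round(rv,1),"q6",round(s["q"][5],2))
E
python3 - <<'E'
from h import *
f=lambda c,x0,y0:((c[0]+.5)/7-.5+x0,(c[1]+.5)/7-.5+y0)
def line(n,P,Q):
    m=(P+Q)/2;d=P-Q;print(n,m.round(4),"len",np.linalg.norm(d).round(4),"yaw",np.degrees(np.arctan2(d[1],d[0])).round(1))
g=lambda c,x0,y0,z:ray("top",f(c,x0,y0),z)
line("A",g((157,118),155,192,.016),g((137,351),155,192,.016))
line("B",g((579,272),155,192,.016),g((550,481),155,192,.016))
for z in(.006,.015):
  line("rA",g((195,166),300,172,z),g((168,393),300,172,z))
  line("rB",g((397,211),300,172,z),g((376,414),300,172,z))
C=[g(c,300,172,.022) for c in((105,36),(540,104),(483,560),(40,490))]
print(np.round(C,4),np.mean(C,0).round(4))
c=C; line("left",c[0],c[3]);line("right",c[1],c[2]);line("top",c[1],c[0])
p,r,s=pose();print(r.as_matrix().round(2))
c=cams.get_calibration("wrist");print(c["camera_matrix"][0], (-cv2.Rodrigues(c["rvec"])[0].T@c["tvec"]).round(3),cv2.Rodrigues(c["rvec"])[0].round(2))
go(0.45,0.14,.2,0)
E
```

```text
A [0.5136 0.2973 0.016 ] len 0.1058 yaw -3.1
B [0.4513 0.1068 0.016 ] len 0.0944 yaw -7.2
rA [ 0.5621 -0.1815  0.006 ] len 0.1056 yaw -7.5
rB [ 0.5477 -0.2753  0.006 ] len 0.0941 yaw -7.2
rA [ 0.5613 -0.1799  0.015 ] len 0.1049 yaw -7.5
rB [ 0.547  -0.2731  0.015 ] len 0.0934 yaw -7.2
[[ 0.6721 -0.1451  0.022 ]
 [ 0.6424 -0.3437  0.022 ]
 [ 0.4356 -0.3121  0.022 ]
 [ 0.4649 -0.1138  0.022 ]] [ 0.5538 -0.2287  0.022 ]
left [ 0.5685 -0.1294  0.022 ] len 0.2095 yaw -8.6
right [ 0.539  -0.3279  0.022 ] len 0.2093 yaw -8.7
top [ 0.6573 -0.2444  0.022 ] len 0.2008 yaw -98.5
[[-0.91  0.42 -0.  ]
 [ 0.42  0.91 -0.  ]
 [ 0.   -0.   -1.  ]]
[312.40474159   0.         257.12382806] [0.156 0.506 0.373] [[ 0.42  0.91 -0.  ]
 [ 0.87 -0.4   0.27]
 [ 0.25 -0.12 -0.96]]
shift [-35.08 -20.96   0.19] rot [-0.000e+00  1.000e-01  1.554e+02] q6 1.57
shift [-35.08 -20.96   0.19] rot [ -0.1  -0.  -24.6] q6 1.57
```

```bash
python3 -c "
from h import *
go(.5136,.2973,.14,-3.1)"
```

```text
shift [-34.3   -4.     6.16] rot [-0.000e+00  1.000e-01  1.585e+02] q6 1.57
shift [-34.3   -4.     6.16] rot [ -0.1  -0.  -21.5] q6 1.57
```

```bash
python3 -m crank '[-6,-0.7,1,0,0,-6,-12,-1.4,2,0,0,-12,-18,-2.1,3,0,0,-18,-24,-2.8,4.5,0,0,-21.5,-30,-3.5,5.5,0,0,-21.5,-34.3,-4,6.2,0,0,-21.5,-34.3,-4,6.2,0,0,-21.5,-34.3,-4,6.2,0,0,-21.5,-34.3,-4,6.2,0,0,-21.5]' -1 80; python3 - <<'E'
from h import *
go(.5136,.2973,.02,-3.1)
c=cams.get_calibration("wrist"); im=cams.camera("wrist")[:,:,::-1]
cv2.imwrite("pics/w1.png",im); np.save("w1.npy",c)
for P in ((.566,.2945,.016),(.461,.300,.016),(.5136,.2973,.046)):
    print(cv2.projectPoints(np.array([P]),c["rvec"],c["tvec"],c["camera_matrix"],None)[0].ravel().round(1))
E
```

```text
clock: 1.23
tool_pos: [0.5125, 0.298, 0.1398]
eef_rot: [-0.001, 0.026, 1.0, -0.001]
force: [-0.4, 0.4, -0.3]
opening: 0.0856
shift [-0.13 -0.04 11.98] rot [ 1.000e-01 -1.000e-01 -1.799e+02] q6 0.58
shift [-0.13 -0.04 11.98] rot [-0.1 -0.1  0.1] q6 0.58
[256.3 225.5]
[256.1 119.7]
[256.1 183.1]
```

View pics/w1.png

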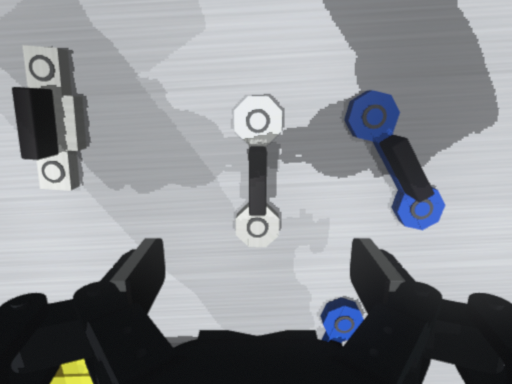

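Close wrist view: metal wrench A is centred with rings at (258,121) and (257.5,227.5), so the choice is confirmed. The blue ones are clear, on the right. B rings are at (42,68) and (53,171).

```bash
python3 - <<'E'
from h import *
c=np.load("w1.npy",allow_pickle=True).item()
for a,b in(((257.5,227.5),(258,120.5)),((53,171),(42,68))):
    P,Q=[ray("",u,.016,c) for u in(a,b)]; d=P-Q
    print(((P+Q)/2).round(4),np.linalg.norm(d).round(4),np.degrees(np.arctan2(d[1],d[0])).round(1))
E
```

```text
[0.515  0.2986 0.016 ] 0.1067 -3.3
[0.4525 0.1067 0.016 ] 0.0938 -7.2
```

```bash
python3 -m crank '[-0.2,0,5,0,0,0,-0.2,0,9,0,0,0,-0.2,0,12,0,0,0,-0.2,0,12.1,0,0,0,-0.2,0,12.1,0,0,0]' 0 80 && python3 -m crank '[0,0,0,0,0,0,0,0,0,0,0,0,0,0,0,0,0,0,0,0,0,0,0,0,0,0,0,0,0,0]' 1 80
```

```text
clock: 1.9
tool_pos: [0.5148, 0.2987, 0.0201]
eef_rot: [0.0, 0.026, 1.0, -0.0]
force: [-1.0, 0.5, 0.7]
opening: 0.0425
clock: 2.52
tool_pos: [0.5148, 0.2987, 0.0202]
eef_rot: [0.0, 0.026, 1.0, -0.0]
force: [-0.0, 0.1, 0.0]
opening: -0.0002
```

Fingers shut to 0 mm: the grip wasn't caught. I'll look at why.

```bash
python3 - <<'E'
from h import *
w=cams.camera("wrist")[:,:,::-1]; t=cams.camera("scene")[:,:,::-1]
cv2.imwrite("pics/w2.png",np.hstack([cv2.resize(w,(400,300)),cv2.resize(t[50:200,200:400],(400,300))]))
c=cams.get_calibration("scene"); print(observe()["force"],cv2.projectPoints(np.array([[.5148,.2987,.02]]),c["rvec"],c["tvec"],c["camera_matrix"],None)[0].ravel())
E
```

```text
[-0.48059812  0.05168935 -0.15267387] [291.77698722 111.39589126]
```

View pics/w2.png

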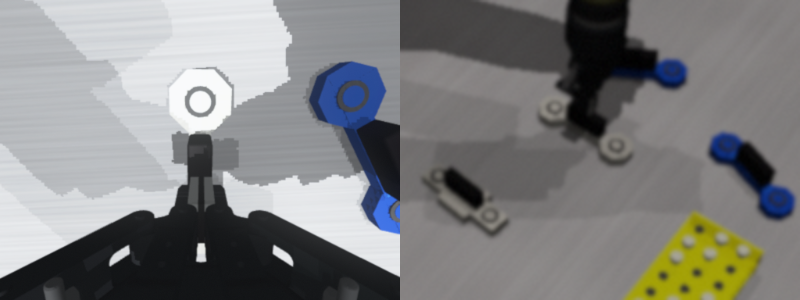

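The picture shows the grip between the pads, so the opening reading may be wrong. I'll test by lifting.

```bash
python3 -m crank '[0,0,-1.5,0,0,0,0,0,-4,0,0,0,0,0,-7,0,0,0,0,0,-10,0,0,0,0,0,-10,0,0,0,0,0,-10,0,0,0]'; python3 - <<'E'
from h import *
c=cams.get_calibration("wrist"); np.save("w3.npy",c)
w=cams.camera("wrist")[:,:,::-1]; t=cams.camera("scene")[:,:,::-1]
cv2.imwrite("pics/w3.png",np.hstack([w,cv2.resize(t[50:200,200:300],(256,384))]))
print(observe()["force"],observe()["opening"])
go(.5613,-.1815,.12,171.5)
E
```

```text
clock: 3.38
tool_pos: [0.5145, 0.2986, 0.12]
eef_rot: [0.0, 0.026, 1.0, -0.0]
force: [-0.3, 0.0, -0.5]
opening: 0.0001
[0.2988789  0.33011401 0.31780373] -6.32284573756906e-05
shift [-7.230e+00 -4.766e+01 -2.000e-02] rot [-0.1 -0.1  5.5] q6 0.58
shift [-7.230e+00 -4.766e+01 -2.000e-02] rot [ 1.000e-01 -2.000e-01 -1.745e+02] q6 0.58
```

View pics/w3.png

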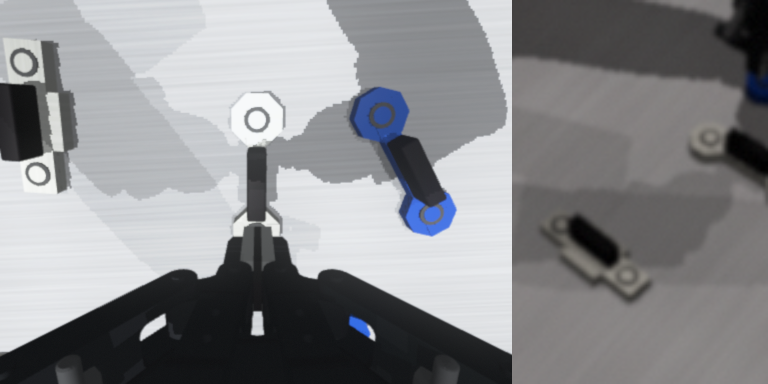

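```bash
python3 - <<'E'
from h import *
c=np.load("w3.npy",allow_pickle=True).item(); p,r,s=pose()
for d in(0,-.019,-.05):
    print(cv2.projectPoints(np.array([p+r.apply([0,0,d])]),c["rvec"],c["tvec"],c["camera_matrix"],None)[0].ravel().round(1))
print((-cv2.Rodrigues(c["rvec"])[0].T@c["tvec"]).round(3)-p, s["opening"],s["tool_pos"])
ct=cams.get_calibration("top"); t=cams.camera("top")[:,:,::-1]
print(cv2.projectPoints(np.array([p,[.5145,.298,.03]]),ct["rvec"],ct["tvec"],ct["camera_matrix"],None)[0].reshape(-1,2).round(1))
cv2.imwrite("pics/t2.png",cv2.resize(t[150:270,100:260],None,fx=5,fy=5,interpolation=cv2.INTER_CUBIC))
E
```

```text
[255.5 220. ]
[255.4 233.3]
[255.  262.5]
[-0.06783465  0.00477384  0.17300972] -6.32284573756906e-05 [0.51383465 0.29822616 0.11899028]
[[169.  223. ]
 [174.6 224.5]]
```

```bash
cat > snap.py <<'E'
import sys; from h import *
cv2.imwrite(sys.argv[1],cams.camera("wrist")[100:300,130:386,::-1]); s=observe(); print(s["opening"],s["tool_pos"],s["force"])
E
python3 -m crank '[0,0,0,0,0,0,0,0,0,0,0,0,0,0,0,0,0,0]' 0 80; python3 snap.py pics/d0.png
python3 -m crank '[0,0,4,0,0,0,0,0,8,0,0,0,0,0,10,0,0,0,0,0,10,0,0,0]'; python3 snap.py pics/d1.png
python3 -m crank '[0,0,0,0,0,0,0,0,0,0,0,0,0,0,0,0,0,0,0,0,0,0,0,0]' 0.6; python3 snap.py pics/d2.png
python3 -m crank '[0,0,0,0,0,0,0,0,0,0,0,0,0,0,0,0,0,0,0,0,0,0,0,0]' 1; python3 snap.py pics/d3.png
python3 - <<'E'
import cv2,numpy as np
d=[cv2.resize(cv2.imread(f"pics/d{i}.png"),(384,300)) for i in range(4)]
cv2.imwrite("pics/d.png",np.vstack([np.hstack(d[:2]),np.hstack(d[2:])]))
E
```

```text
clock: 3.9
tool_pos: [0.5137, 0.2982, 0.1186]
eef_rot: [-0.001, 0.026, 1.0, -0.001]
force: [-0.5, 0.9, 0.7]
opening: 0.0427
0.04275754372493331 [0.51377548 0.29819333 0.11870429] [-0.4190932   0.38601022  0.08932071]
clock: 4.45
tool_pos: [0.512, 0.2971, 0.017]
eef_rot: [-0.003, 0.026, 1.0, -0.002]
force: [-0.2, -0.8, 0.4]
opening: 0.0429
0.042469233422125975 [0.51322106 0.29778127 0.01840327] [ 0.09858334 -0.23809543  0.30992603]
clock: 5.0
tool_pos: [0.5134, 0.2979, 0.0188]
eef_rot: [-0.001, 0.026, 1.0, -0.001]
force: [-0.7, 0.6, 0.2]
opening: 0.0172
0.0169726762676045 [0.51334477 0.29785434 0.01868658] [-0.07158293 -0.18046464 -0.6007641 ]
clock: 5.55
tool_pos: [0.5133, 0.2978, 0.0186]
eef_rot: [-0.001, 0.026, 1.0, -0.001]
force: [-0.2, 0.2, 0.3]
opening: 0.0003
-0.00017436602424078236 [0.51328558 0.29782966 0.01863819] [-0.0761107   0.39229844 -0.85601786]
```

View pics/d.png

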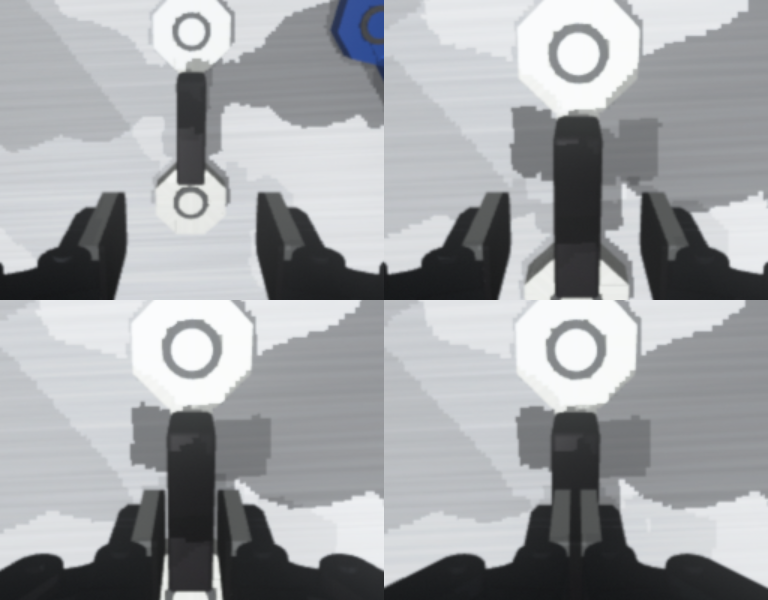

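The pictures settle it: at 42.5 mm opening the pads stand 87 px apart, which puts the tips about 153 mm from the camera. That is ~30 mm behind the stated TCP, so the fingers closed above the grip. I'll calibrate by touching the grip top (46 mm) with shut fingers.

```bash
for i in 1 2; do python3 -m crank '[0,0,0.2,0,0,0,0,0,0.2,0,0,0]' | grep -E "tool|force"; done
```

```text
tool_pos: [0.5135, 0.2979, 0.0171]
force: [-0.7, -0.3, 4.7]
tool_pos: [0.5136, 0.298, 0.017]
force: [-3.6, -1.3, 12.9]
```

Contact at reported z = 0.017 means the fingers really end 29 mm above the reported TCP. I'll correct the heights by −29 mm.

```bash
python3 -m crank '[0,0,-1,0,0,0,0,0,-1,0,0,0,0,0,-1,0,0,0,-0.1,0,-1,0,0,0]' 0 80 >/dev/null; python3 -m crank '[-0.1,0,1.5,0,0,0,-0.1,0,3,0,0,0,-0.1,0,3.5,0,0,0,-0.1,0,3.5,0,0,0]' | grep -E "tool|force"; python3 -m crank '[0,0,0,0,0,0,0,0,0,0,0,0,0,0,0,0,0,0,0,0,0,0,0,0,0,0,0,0,0,0]' 1 100
```

```text
tool_pos: [0.5144, 0.2972, -0.0096]
force: [0.9, 0.2, -0.2]
clock: 7.72
tool_pos: [0.5147, 0.2974, -0.0091]
eef_rot: [-0.002, 0.026, 1.0, -0.001]
force: [-0.4, 0.1, 4.6]
opening: 0.0142
```

```bash
python3 -m crank '[0,0,-1.5,0,0,0,0,0,-4,0,0,0,0,0,-8,0,0,0,0,0,-12,0,0,0,0,0,-12,0,0,0,0,0,-12,0,0,0]'; python3 -c "
from h import *
p,r,s=pose(); print(s['force'],s['opening'])
go(.5611,-.1815,.11,171.5)"
```

```text
clock: 8.48
tool_pos: [0.5145, 0.2974, 0.1105]
eef_rot: [-0.002, 0.026, 1.0, -0.002]
force: [0.3, -0.9, -2.6]
opening: 0.0142
[ 0.31454751 -0.88757725 -2.64057526] 0.014237439628105359
shift [ -7.13 -47.58   0.18] rot [-0.2 -0.2  5.5] q6 0.58
shift [ -7.13 -47.58   0.18] rot [   0.3   -0.3 -174.5] q6 0.58
```

```bash
python3 -m crank '[-0.9,-6,0,0,0,0.7,-1.8,-12,0,0,0,1.4,-2.7,-18,0,0,0,2,-3.6,-24,0,0,0,2.8,-4.5,-30,0,0,0,3.5,-5.4,-36,0,0,0,4.2,-6.3,-42,0,0,0,5,-7.1,-47.5,0,0,0,5.5,-7.1,-47.5,0,0,0,5.5,-7.1,-47.5,0,0,0,5.5,-7.1,-47.5,0,0,0,5.5]'; python3 - <<'E'
from h import *
c=cams.get_calibration("wrist"); np.save("w4.npy",c); p,r,s=pose(); np.save("p4.npy",p)
im=cams.camera("wrist")[:,:,::-1]; cv2.imwrite("pics/w4.png",im); 
go(.5611,-.1815,.11,171.5)
pts=np.array([p+r.apply([.053,0,-.0]) +[0,0,-.0+.0]-[0,0,p[2]-(p[2]+.009+.016)],[.5611-.053*np.cos(np.radians(8.5)),-.1815+.053*np.sin(np.radians(8.5)),.006]])
print(cv2.projectPoints(pts,c["rvec"],c["tvec"],c["camera_matrix"],None)[0].reshape(-1,2).round(1))
E
```

```text
clock: 9.85
tool_pos: [0.56, -0.1791, 0.111]
eef_rot: [-0.003, 0.073, 0.997, -0.001]
force: [-0.3, 0.0, -2.9]
opening: 0.0144
shift [-0.12 -0.23  0.13] rot [-0.2 -0.3  0.1] q6 -0.16
shift [-0.12 -0.23  0.13] rot [   0.5   -0.3 -179.9] q6 -0.16
[[255.7 135.4]
 [254.6 121.6]]
```

View pics/w4.png

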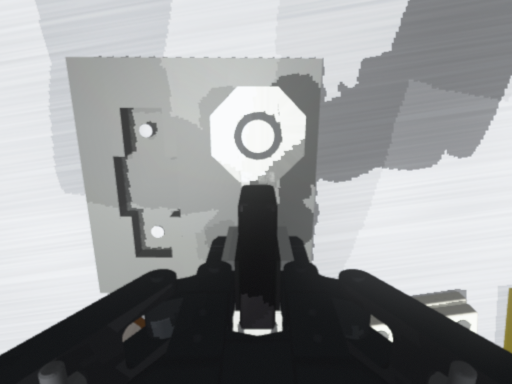

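```bash
python3 - <<'E'
from h import *
c=np.load("w4.npy",allow_pickle=True).item()
P=ray("",(146,131),.015,c);Q=ray("",(157,232),.006,c);d=Q-P
print(((P+Q)/2).round(4),np.linalg.norm(d[:2]).round(4),np.degrees(np.arctan2(d[1],d[0])).round(1))
K=[ray("",u,.022,c) for u in((67,57),(323,57))];print(np.round(K,4),np.linalg.norm(K[0]-K[1]),np.degrees(np.arctan2(*(K[1]-K[0])[:2])))
for z,y in((.006,.015),(.006,.006),(.015,.006)):
  T=[ray("top",u,h) for u,h in(((328-.43+.07,195.28),z),)]
E
```

```text
[ 0.55   -0.2737  0.0105] 0.0963 -9.4
[[ 0.4377 -0.3105  0.022 ]
 [ 0.4669 -0.1136  0.022 ]] 0.19907864186175467 8.431697789849272
```

```bash
python3 -c "
from h import *
go(.562,-.1815,.018,171.55)"
```

```text
shift [-0.25 -0.18  9.33] rot [-0.2 -0.3  0.1] q6 -0.16
shift [-0.25 -0.18  9.33] rot [   0.5   -0.3 -179.9] q6 -0.16
```

```bash
python3 -m crank '[-0.25,-0.2,4,-0.2,-0.3,0,-0.25,-0.2,8,-0.2,-0.3,0,-0.25,-0.2,9.3,-0.2,-0.3,0,-0.25,-0.2,9.3,-0.2,-0.3,0,-0.25,-0.2,9.3,-0.2,-0.3,0]' | grep -E "tool|force"; python3 -m crank '[0,0,0.5,0,0,0,0,0,0.8,0,0,0,0,0,0.8,0,0,0]'| grep -E "tool|force"
```

```text
tool_pos: [0.5635, -0.1819, 0.0199]
force: [1.2, 1.2, -2.3]
tool_pos: [0.5635, -0.1819, 0.0119]
force: [-0.5, -0.1, -2.7]
```

```bash
python3 -m crank '[0.05,0,0.2,0,0,0,0.05,0,0.3,0,0,0]'| grep -E "tool|force";python3 -m crank '[0,0,0.2,0,0,0,0,0,0.2,0,0,0]'| grep -E "tool|force"
```

```text
tool_pos: [0.5627, -0.1818, 0.0087]
force: [-0.2, 0.2, -2.5]
tool_pos: [0.5626, -0.1817, 0.0065]
force: [0.4, -0.1, -1.8]
```

Inside the cutout, with no contact. I'll press further to feel for the stud.

```bash
python3 -m crank '[0,0,0.2,0,0,0,0,0,0.2,0,0,0]'| grep -E "tool|force|mom";python3 -m crank '[0,0,0.2,0,0,0,0,0,0.2,0,0,0]'| grep -E "tool|force"; python3 -c "
from h import *
s=observe();print(s['moment'],s['force'])"
```

```text
tool_pos: [0.563, -0.1819, 0.0059]
force: [-1.5, 1.4, 6.6]
tool_pos: [0.5631, -0.1819, 0.0057]
force: [-2.7, 0.9, 10.3]
[ 0.31529853  1.16546213 -0.04416128] [-2.70388116  0.86402408 10.30161048]
```

It stopped at underside ≈15 mm, which is on the stud, so it's the wrong way round. Lift and half turn.

```bash
python3 -m crank '[0,0,-2,0,0,0,0,0,-5,0,0,0,0,0,-5,0,0,10,0,0,-5,0,0,20,0,0,-5,0,0,30,0,0,-5,0,0,40,0,0,-5,0,0,50,0,0,-5,0,0,60,0,0,-5,0,0,70,0,0,-5,0,0,80,0,0,-5,0,0,90,0,0,-5,0,0,90]' | grep -E "tool|force"; python3 -m crank '[0,0,0,0,0,10,0,0,0,0,0,20,0,0,0,0,0,30,0,0,0,0,0,40,0,0,0,0,0,50,0,0,0,0,0,60,0,0,0,0,0,70,0,0,0,0,0,80,0,0,0,0,0,90,0,0,0,0,0,90,0,0,0,0,0,90]'; python3 -c "
from h import *
go(.5625,-.1817,.012,171.55)"
```

```text
tool_pos: [0.5628, -0.1818, 0.0555]
force: [-0.6, -0.0, -2.1]
clock: 14.78
tool_pos: [0.5628, -0.1818, 0.0555]
eef_rot: [0.0, 0.998, -0.07, 0.002]
force: [1.1, 0.8, -2.4]
opening: 0.0151
shift [-0.04 -0.01  4.35] rot [ 3.000e-01  1.000e-01 -1.796e+02] q6 2.97
shift [-0.04 -0.01  4.35] rot [ 0.  -0.2  0.4] q6 2.97
```

```bash
python3 -m crank '[0,0,2.5,0,-0.2,0.4,0,0,4,0,-0.2,0.4,0,0,4.3,0,-0.2,0.4,0,0,4.3,0,-0.2,0.4]' | grep -E "tool|force"; python3 -m crank '[0,0,0.4,0,0,0,0,0,0.5,0,0,0]'| grep -E "tool|force";python3 -m crank '[0,0,0.3,0,0,0,0,0,0.3,0,0,0]'| grep -E "tool|force"
```

```text
tool_pos: [0.5628, -0.1818, 0.0126]
force: [-0.3, 0.3, -3.1]
tool_pos: [0.563, -0.1818, 0.0077]
force: [0.2, 0.1, -1.4]
tool_pos: [0.5629, -0.1818, 0.0045]
force: [-0.3, 0.4, -2.9]
```

Past the stud height with no contact this time. I'll continue down.

```bash
python3 -m crank '[0,0,0.4,0,0,0,0,0,0.5,0,0,0]'| grep -E "tool|force"; python3 -m crank '[0,0,0.3,0,0,0,0,0,0.3,0,0,0]'| grep -E "tool|force"; python3 -m crank '[0,0,0.2,0,0,0,0,0,0.2,0,0,0]'| grep -E "tool|force"
```

```text
tool_pos: [0.5629, -0.1818, -0.0008]
force: [0.5, 0.8, -1.9]
tool_pos: [0.563, -0.1819, -0.003]
force: [-1.5, 0.2, 3.9]
tool_pos: [0.563, -0.1819, -0.003]
force: [-4.7, 0.8, 11.8]
```

Home: it stopped at −3.0 mm reported, as predicted for the floor. Release, lift, and go to B.

```bash
python3 -m crank '[0,0,0,0,0,0,0,0,0,0,0,0,0,0,0,0,0,0,0,0,0,0,0,0,0,0,-3,0,0,0,0,0,-8,0,0,0,0,0,-12,0,0,0,0,0,-12,0,0,0]' 0; python3 -c "
from h import *
go(.4520,.1068,.10,172.8)"
```

```text
clock: 17.52
tool_pos: [0.5658, -0.1827, 0.1207]
eef_rot: [0.001, 0.997, -0.073, 0.005]
force: [-0.6, -0.8, 0.0]
opening: 0.0425
shift [-15.49 -26.99   1.87] rot [ -0.8  -0.2 178.8] q6 2.98
shift [-15.49 -26.99   1.87] rot [ 0.1 -0.5 -1.2] q6 2.98
```

```bash
python3 -m crank '[-1.5,-2.7,0,0,0,-10,-3,-5.4,0,0,0,-20,-4.5,-8.1,0,0,0,-30,-6,-10.8,0,0,0,-40,-7.5,-13.5,0,0,0,-50,-9,-16.2,0,0,0,-60,-10.5,-18.9,0,0,0,-70,-12,-21.6,0,0,0,-80,-13.5,-24.3,0,0,0,-90,-15,-26,0,0,0,-100,-15.5,-27,0,0,0,-110,-15.5,-27,0,0,0,-120]'; python3 -m crank '[0,0,0,0,0,-10,0,0,0,0,0,-20,0,0,0,0,0,-30,0,0,0,0,0,-40,0,0,0,0,0,-50,0,0,0,0,0,-60,0,0,0,0,0,-61,0,0,0,0,0,-61]' - 100; python3 - <<'E'
from h import *
c=cams.get_calibration("wrist"); np.save("w5.npy",c)
im=cams.camera("wrist")[:,:,::-1]; cv2.imwrite("pics/w5.png",im)
t=cams.camera("top")[:,:,::-1]; cv2.imwrite("pics/t5.png",t)
cv2.imwrite("pics/m5.png",np.hstack([im[:,56:456],cv2.resize(t[172:257,300:400],(400,340))[:,:],]) if 0 else np.hstack([im[:,56:456],cv2.resize(t[167:263,295:395],(400,384),interpolation=cv2.INTER_CUBIC)]))
go(.4520,.1068,-.009,172.8)
E
```

```text
clock: 19.02
tool_pos: [0.4503, 0.1075, 0.1174]
eef_rot: [0.004, 0.559, 0.829, 0.0]
force: [1.3, 0.8, -0.5]
opening: 0.0428
clock: 20.02
tool_pos: [0.4498, 0.1073, 0.1167]
eef_rot: [0.003, 0.062, 0.998, -0.002]
force: [-0.2, 0.5, -0.6]
opening: 0.0427
shift [-0.12  0.   12.6 ] rot [-0.2  0.4  0.2] q6 0.36
shift [-0.12  0.   12.6 ] rot [  -0.6   -0.3 -179.8] q6 0.36
```

View pics/m5.png

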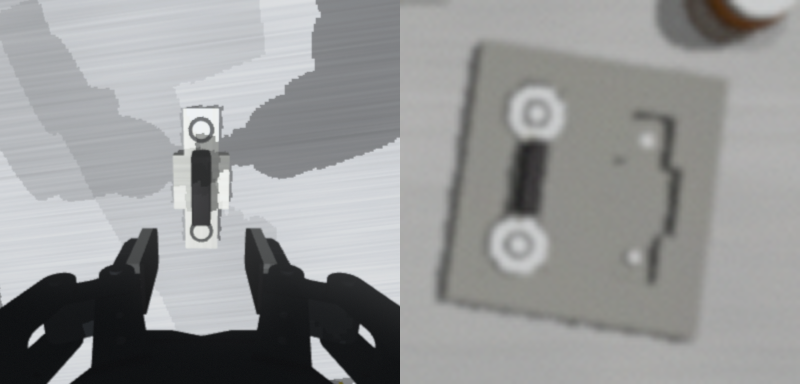

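Left: B is centred, with rings at wrist (256,130) and (257,231.5). Right: A sits in its cutout, with rings at (538,114) and (519,245) in the composite.

```bash
python3 - <<'E'
from h import *
c=np.load("w5.npy",allow_pickle=True).item()
P,Q=[ray("",u,.016,c) for u in((257,231.5),(256,130))]; d=P-Q; m=(P+Q)/2
print(m.round(4),np.linalg.norm(d).round(4),np.degrees(np.arctan2(d[1],d[0])).round(1)); go(m[0],m[1],-.009,172.7)
# A in tray, from top: rings at z .022
f=lambda x,y:ray("top",((x-400+.5)/4-.5+295,(y+.5)/4-.5+167),.022)
P,Q=f(538,114),f(519,245);d=P-Q;print(((P+Q)/2).round(4),np.linalg.norm(d).round(4),np.degrees(np.arctan2(d[1],d[0])).round(1))
E
```

```text
[0.4534 0.1064 0.016 ] 0.0946 -6.6
shift [-0.26 -0.02 12.6 ] rot [-0.2  0.4  0.3] q6 0.36
shift [-0.26 -0.02 12.6 ] rot [  -0.6   -0.3 -179.7] q6 0.36
[ 0.5607 -0.1827  0.022 ] 0.1058 -9.0
```

```bash
python3 -m crank '[-0.2,0,5,-0.2,0.4,0,-0.2,0,9,-0.2,0.4,0,-0.25,0,12.2,-0.2,0.4,0,-0.25,0,12.4,-0.2,0.4,0,-0.25,0,12.4,-0.2,0.4,0]' 0 100 | grep -E "tool|force"; python3 -m crank '[0,0,0,0,0,0,0,0,0,0,0,0,0,0,0,0,0,0,0,0,0,0,0,0,0,0,0,0,0,0]' 1 100
```

```text
tool_pos: [0.4539, 0.1067, -0.0063]
force: [0.6, 0.3, 0.2]
clock: 21.38
tool_pos: [0.4555, 0.1069, -0.0045]
eef_rot: [0.002, 0.062, 0.998, 0.0]
force: [-0.1, -0.3, 6.1]
opening: 0.0141
```

```bash
python3 -m crank '[0,0,-1.5,0,0,0,0,0,-4,0,0,0,0,0,-8,0,0,0,0,0,-12,0,0,0,0,0,-12,0,0,0,0,0,-12,0,0,0]'; python3 - <<'E'
from h import *
c=cams.get_calibration("wrist"); p,r,s=pose(); im=cams.camera("wrist")[:,:,::-1]
u=cv2.projectPoints(np.array([p+r.apply([.048,0,-.0045-.016])]),c["rvec"],c["tvec"],c["camera_matrix"],None)[0].ravel(); print("pred",u)
x0,y0=int(u[0])-40,int(u[1])-40
cv2.imwrite("pics/w6.png",cv2.resize(im[y0:y0+80,x0:x0+80],None,fx=6,fy=6,interpolation=cv2.INTER_CUBIC)); print(x0,y0)
go(.549,-.2758,.105,171.55)
E
```

```text
clock: 22.12
tool_pos: [0.4543, 0.1066, 0.1149]
eef_rot: [0.001, 0.062, 0.998, 0.0]
force: [-0.5, -1.2, -3.0]
opening: 0.014
pred [255.99173448 145.00003245]
215 105
shift [-14.16 -36.77   0.93] rot [0.  0.1 1.4] q6 0.35
shift [-14.16 -36.77   0.93] rot [-1.000e-01  0.000e+00 -1.786e+02] q6 0.35
```

View pics/w6.png

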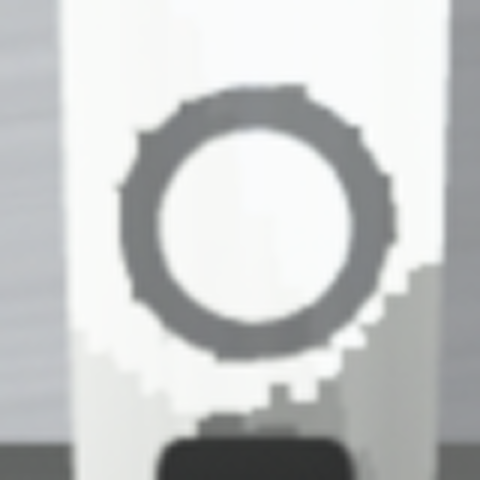

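```bash
python3 -m crank '[-2,-5.2,0,0,0,0.2,-4,-10.4,0,0,0,0.4,-6,-15.6,0,0,0,0.6,-8,-20.8,0,0,0,0.8,-10,-26,0,0,0,1,-12,-31.2,0,0,0,1.2,-14.2,-36.7,0,0,0,1.4,-14.3,-36.7,0,0,0,1.4,-14.3,-36.7,0,0,0,1.4,-14.3,-36.7,0,0,0,1.4]'; python3 -c "
from h import *
go(.5503,-.2758,.025,171.55)"
```

```text
clock: 23.42
tool_pos: [0.5493, -0.2737, 0.1133]
eef_rot: [-0.001, 0.073, 0.997, 0.001]
force: [-0.2, 0.3, -3.5]
opening: 0.0137
shift [-0.15 -0.21  8.83] rot [ 0.1 -0.1  0.1] q6 -0.32
shift [-0.15 -0.21  8.83] rot [ 2.000e-01  1.000e-01 -1.799e+02] q6 -0.32
```

Expected reported stops for B: tray top 17.5 mm, stud 10.5 mm, floor 1.5 mm.

```bash
python3 -m crank '[-0.15,-0.2,4,0,0,0,-0.15,-0.2,8,0,0,0,-0.15,-0.2,8.8,0,0,0,-0.15,-0.2,8.8,0,0,0,-0.15,-0.2,8.8,0,0,0]' | grep -E "tool|force"; python3 -m crank '[0,0,0.4,0,0,0,0,0,0.5,0,0,0]'| grep -E "tool|force"; python3 -m crank '[0,0,0.3,0,0,0,0,0,0.3,0,0,0]'| grep -E "tool|force"
```

```text
tool_pos: [0.552, -0.2762, 0.0273]
force: [-0.1, 0.1, -2.5]
tool_pos: [0.5527, -0.2765, 0.0231]
force: [-0.0, 0.4, -4.1]
tool_pos: [0.5525, -0.2765, 0.0199]
force: [0.8, 0.2, -3.3]
```

```bash
python3 -m crank '[0.22,0.08,0,0,0,0,0.22,0.08,0,0,0,0]'| grep -E "tool|force"; python3 -m crank '[0,0,0.3,0,0,0,0,0,0.3,0,0,0]'| grep -E "tool|force"; python3 -m crank '[0,0,0.2,0,0,0,0,0,0.2,0,0,0]'| grep -E "tool|force"
```

```text
tool_pos: [0.55, -0.2752, 0.0198]
force: [-0.5, 0.8, -3.5]
tool_pos: [0.5499, -0.2751, 0.0165]
force: [0.1, -0.4, -2.6]
tool_pos: [0.5499, -0.2751, 0.0143]
force: [-0.7, -0.3, -2.6]
```

Below the tray top without contact, so it's in the outline. Continue.

```bash
python3 -m crank '[0,0,0.3,0,0,0,0,0,0.3,0,0,0]'| grep -E "tool|force"; python3 -m crank '[0,0,0.3,0,0,0,0,0,0.3,0,0,0]'| grep -E "tool|force";  python3 -m crank '[0,0,0.2,0,0,0,0,0,0.2,0,0,0]'| grep -E "tool|force"
```

```text
tool_pos: [0.5499, -0.2751, 0.011]
force: [0.1, 1.0, -3.9]
tool_pos: [0.5505, -0.2753, 0.0099]
force: [-0.9, 0.0, 8.8]
tool_pos: [0.5505, -0.2754, 0.0099]
force: [-2.4, 1.6, 8.6]
```

On the stud (9.9 mm). Lift, half turn, and shift for the mirrored grip offset.

```bash
python3 -m crank '[0,0,-2,0,0,0,0,0,-6,0,0,0,0,0,-6,0,0,10,0,0,-6,0,0,20,0,0,-6,0,0,30,0,0,-6,0,0,40,0,0,-6,0,0,50,0,0,-6,0,0,60,0,0,-6,0,0,70,0,0,-6,0,0,80,0,0,-6,0,0,90,0,0,-6,0,0,90]' | grep -E "tool|force"; python3 -m crank '[0,0,0,0,0,10,0,0,0,0,0,20,0,0,0,0,0,30,0,0,0,0,0,40,0,0,0,0,0,50,0,0,0,0,0,60,0,0,0,0,0,70,0,0,0,0,0,80,0,0,0,0,0,90,0,0,0,0,0,90,0,0,0,0,0,90]'; python3 -c "
from h import *
go(.5479,-.2752,.02,171.55)"
```

```text
tool_pos: [0.55, -0.2751, 0.0696]
force: [0.4, -0.1, -3.2]
clock: 28.92
tool_pos: [0.5499, -0.2751, 0.0695]
eef_rot: [0.0, 0.998, -0.07, 0.002]
force: [-0.0, -0.0, -3.6]
opening: 0.0137
shift [-0.21  0.04  4.95] rot [   0.3    0.  -179.6] q6 2.82
shift [-0.21  0.04  4.95] rot [ 0.  -0.2  0.4] q6 2.82
```

```bash
python3 -m crank '[-0.2,0,2.5,0,-0.2,0.4,-0.2,0,4.5,0,-0.2,0.4,-0.2,0,4.9,0,-0.2,0.4,-0.2,0,4.9,0,-0.2,0.4]' | grep -E "tool|force"; python3 -m crank '[0,0,0.3,0,0,0,0,0,0.3,0,0,0]'| grep -E "tool|force";python3 -m crank '[0,0,0.3,0,0,0,0,0,0.3,0,0,0]'| grep -E "tool|force"
```

```text
tool_pos: [0.5481, -0.2749, 0.0207]
force: [-0.4, 0.1, -4.3]
tool_pos: [0.5486, -0.2751, 0.0182]
force: [-0.1, -0.2, -3.6]
tool_pos: [0.5486, -0.2752, 0.0154]
force: [-0.2, 1.0, -3.5]
```

```bash
python3 -m crank '[0,0,0.3,0,0,0,0,0,0.4,0,0,0]'| grep -E "tool|force"; python3 -m crank '[0,0,0.3,0,0,0,0,0,0.3,0,0,0]'| grep -E "tool|force";python3 -m crank '[0,0,0.3,0,0,0,0,0,0.4,0,0,0]'| grep -E "tool|force"; python3 -m crank '[0,0,0.3,0,0,0,0,0,0.3,0,0,0]'| grep -E "tool|force"
```

```text
tool_pos: [0.5485, -0.2751, 0.0109]
force: [0.1, 0.5, -3.6]
tool_pos: [0.5483, -0.2749, 0.0074]
force: [0.4, 0.1, -3.2]
tool_pos: [0.5483, -0.2748, 0.0031]
force: [-0.2, 0.4, -2.7]
tool_pos: [0.5487, -0.275, 0.0015]
force: [-1.5, 1.8, 5.3]
```

Floor at 1.5 mm, exactly as predicted. Press once more, release, lift and check.

```bash
python3 -m crank '[0,0,0.2,0,0,0,0,0,0.2,0,0,0]'| grep -E "tool|force"; python3 -m crank '[0,0,-0.2,0,0,0,0,0,-0.2,0,0,0,0,0,-0.2,0,0,0,0,0,-0.2,0,0,0,0,0,-3,0,0,0,0,0,-8,0,0,0,-3,0,-14,0,0,0,-8,0,-16,0,0,0,-14,0,-16,0,0,0,-20,0,-16,0,0,0,-20,0,-16,0,0,0,-20,0,-16,0,0,0]' 0; python3 - <<'E'
from h import *
t=cams.camera("top")[:,:,::-1]; s=cams.camera("scene")[:,:,::-1]
cv2.imwrite("pics/f.png",np.hstack([cv2.resize(t[167:263,295:395],(400,384),interpolation=cv2.INTER_CUBIC),cv2.resize(s[200:350,100:256],(400,384),interpolation=cv2.INTER_CUBIC)]))
E
```

```text
tool_pos: [0.5487, -0.275, 0.0015]
force: [-3.8, 1.2, 9.4]
clock: 32.67
tool_pos: [0.3512, -0.2463, 0.1615]
eef_rot: [0.001, 0.997, -0.073, 0.002]
force: [0.2, 0.3, 0.6]
opening: 0.0431
```

View pics/f.png

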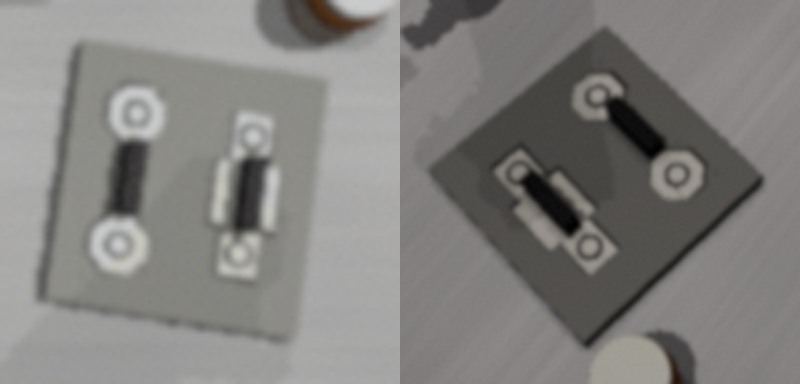

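Both wrenches lie flush in their cutouts (A rings at (137,114) and (118,245), B rings at (252,135) and (239,253) in the left half), and the arm is clear.

```bash
python3 -c "
from cell import order; print(order.job_done())"
```

```text
the job is handed in; nothing more can be done
None
```

Both wrenches are in their own cutouts, pressed down to the floor and released. I handed the job in at about 33 s of the 70 s allowed. No verdict was reported.

- **Fit by feel:** Each wrench first stopped on its stud, at about the predicted 9 mm too high. I lifted it, turned it half round and pressed again. A then bottomed at −3.0 mm and B at +1.5 mm reported height, the values predicted for the cutout floor, with about 10 N of contact force.
- **Last picture:** It shows both wrenches flush with the tray's top and the gripper clear. The tray-side jar was not touched. I did not measure the rack, jar or plates again, but I saw no contact with them on any path.
- **What disagreed:** The fingers really end about 29 mm above the reported tool point. My first grasp of A therefore closed on air above its grip. I found the offset by touching the grip's top lightly (about 13 N) and corrected every height after that.
- **Smaller mismatches:** The top and wrist cameras differed by about 2 mm along x. The opening read about 14 mm on the 16 mm grips.

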